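# Press a suspension bush home with a ratchet clamp, then release it

### The job

The steel bush in the eye of the suspension link still stands proud. Push the bench clamp's scissor handle shut until the bush is fully home and you feel it seat firmly, without crushing it, and take your hand away for a second so that the ratchet alone holds the handle. Then press the handle down just enough to free the ratchet teeth, let it swing fully open, and let go; the bush must stay home and the things around must stay where they are.

Things in the scene. Friction and masses are not known exactly. Their poses are not given: they have to be found in the camera images.
- clamp: Grey and steel scissor clamp bolted to the bench, base 165 x 90 x 8 mm. Origin on the bench under the scissor pivot; z up, +x towards jaws and link, -x towards the handles. Handles and jaws lie in a level plane 70 mm above the bench. Moving handle on the +y side; a fixed handle, 12 mm thick bar, on the -y side, ends in a pad 18 mm wide at x = -130, y = -24 mm.
- ratchet (a point): Middle of the ratchet bar's top: a level steel strip 12 mm wide, fixed to the clamp, that curves across above both handles 85 mm from the pivot. Its top is 85 mm above the bench, its teeth face down. A tooth on the moving handle hooks up into them from below.
- paddle_top (a point): Centre of the flat top of the thumb paddle at the end of the moving handle, 150 mm from the pivot, 74.5 mm above the bench at rest. Open it lies at x = -134, y = +67 mm in the clamp's frame; with the bush home about x = -149, y = +5 to +34 mm. Free space round it and below it down to the bench.
- paddle: The thumb paddle: steel plate 44 mm long (its x, along the handle), 24 mm wide (y), 9 mm thick; origin at its centre. Between it and the ratchet bar the handle is a 10 mm round bar. Closing takes 2 to 14 N at the paddle, rising and falling as it dips over each tooth (a tight pinch stops it dipping: push its side); at the bush's stop it rises steeply: push on to about 18 N.
- jaw (a joint): Angle of the moving half about the vertical pivot, rad: 0 fully open, growing as the handle closes (paddle swings towards the clamp's -y). The one-way ratchet catches at 0.08, 0.19, 0.30 and 0.41. The bush meets its stop at 0.23 to 0.43. Let go, the handle springs back to the last tooth passed and stays.
- shank (a joint): Downward bending of the springy moving handle, rad: 0 at rest, 0.01 is 1.3 mm at the paddle. Teeth let go at about 0.03 (4 mm, 6 to 7 N at the paddle); over 0.11 (14 mm, 14 N) it is bent for good. Raised before it has swung open past the first tooth it catches again; a finger's rubbing can hold it from swinging, so carry it outwards while it is down.
- bush (a joint): How far the flanged bush has slid into the 40 mm eye of the dark steel suspension link that lies fixed in the cradle between the jaws, m. 0.009: fully home, its flange (steel disc 34 mm across, 4 mm thick) flush on the eye. Starts at 0 to 0.003. Slides along the clamp's +y against about 5 N of friction and stays. How far across the clamp the eye sits differs by 10 mm from time to time.
- nose: Rounded steel nose of the moving jaw, an upright pin 10 mm across and 24 mm tall that pushes on the bush's flange. Origin at its centre, 54 mm from the pivot (a push at the paddle is tripled at the nose). To seat the bush it must press the flange home with 25 N or more; over 55 N (about 22 N at the paddle) crushes it.
- dish: Bystander: small steel dish, 110 mm across, 30 mm high; origin at the centre of its underside.
- screwdriver: Bystander: screwdriver lying on the bench.
- socket: Bystander: upright steel socket, 28 mm across, 60 mm tall; origin at the centre of its underside.

How it is judged:
By the outcome, as a careful person would: the job done as asked, in the order asked, and still so for the second after the job is handed in, with the robot touching nothing.
It also fails if it takes over 51 s, if anything falls off the work surface, if the arm or the gripper's body presses on something with over 40 N, if the wrist force passes 120 N, or if a joint passes its speed limit or range.

### The arm

A 6-joint arm with a two-finger parallel gripper is mounted at the origin on the work surface. World frame = base frame: x ahead of the robot, y to its left, z up, the work surface at z = 0. Lengths are in m, angles in rad, forces in N, time in s.
With the tool pointing down it reaches from about 0.375 to 0.975 m from the base axis. Payload 3.8 kg.
Tool frame: the origin (TCP) lies midway between the tips of the shut fingers; the grasp point (between the pads) lies 19 mm behind it; z points along the fingers, y is the line along which they close (so a half turn about z gives the same grasp; the last joint's range is limited). The gripper opens to 88 mm and grips with 3 to 60 N. Pads are 18 mm wide; open, the fingers measure 123 mm over their backs; the gripper's body (75 mm by 187 mm) begins 45 mm behind the grasp point.
Start: joints at [-1.222, 0.264, 1.604, -0, 1.274, -0.037], TCP at [0.254, -0.625, 0.239] pointing down, gripper open.
Joint ranges: [-2.63, 2.63], [-0.94, 2.18], [0.31, 2.57], [-1.31, 4.45], [0, 2.66], [-2.55, 2.55]. Speed limits (rad/s): [2.57, 2.57, 3.14, 3.14, 3.14, 3.14].

### API

Orientations are given as a unit quaternion [w, x, y, z].
In Python, from plant import get_obs, read_camera, close_job, masks_of, pinpoint gives the robot as it stands.
- The arm moves only by the shell command python3 -m inch 'ROWS' [OPENING] [FORCE]. ROWS is a JSON object of lists of equal length, an entry for each row: "travel": the shift along the world's x, y, z in units of 40 mm (1.0 is 40 mm), a list of three; "spin": the turn about the world's z in units of 10 degrees (1.0 is 10 degrees). A call has 1 to 10 rows; each row shifts and turns the commanded pose from where the row before left it; what a row does not reach is not made up. A row lasts 1/8 s, in which the tool goes at most 62.5 mm and 10.7 degrees, less where a joint would pass 70% of its speed; a pose out of reach is approached as far as the arm can. A call is refused whole if a number of a shift passes 1 or a number of a turn 1, either way. A call with a gripper value outside its range is refused whole. OPENING is the opening, from 0 (shut) to 1 (fully open), set as the call begins (- or left out, the last holds). The fingers move at their own pace and stop on an object; FORCE is the grip in N (left out, the last holds). Time passes only in rows, so rows that do not move let the fingers close. It gives the time, the measured TCP pose, the force, the opening and the grip force at its end, in the units of the state.
- get_obs(): the state, without advancing time (a new reading comes with each control period).
- read_camera(name): name is "scene" or "top"; returns a dict with "image" (480x640x3 uint8, red, green, blue), "camera_matrix" (3x3 intrinsics, pixels), "R" (3x3) and "t" (3): a world point X has camera coordinates R X + t. Camera axes: x right, y down, z forward; pixel columns grow to the right and rows downward; lengths in m; the calibration is good to about 2 mm. A picture is of the moment at which its call begins. There is no depth.
- close_job(): hands the job in; it is judged then, once.
Trained networks look in the newest picture that a camera, given by its name, has taken for a name from the list of things; names that differ only in an ending like _2 or _b are one class to them, and where a whole thing is asked for, a point or a joint stands for the part that bears it (a point fixed in the world has none). Each returns a list of dicts, best first, with "conf" (0 to 1); they miss things now and then, are a little off and sometimes report something else, mostly with a low value. They report only what shows in the picture. A call takes as long as a camera call.
- masks_of(name, camera): "pixels" (480x640 bool, what is visible of it).
- pinpoint(name, camera): "position" ([x, y, z] in m, in world coordinates, good to about 4 mm: a listed point, or the origin of a listed thing).
The state is a dict: "clock": time; "joints": joint angles; "qd": joint speeds; "joint_efforts": joint torques, N m; "tcp_pos": TCP position; "orientation": TCP orientation; "ft_force": force on the tool from outside, world axes, zero at the start; "ft_torque": the same for the moment, N m; "grip_width": finger opening in m; "grip_force": force on a finger pad.
Only numpy, scipy, OpenCV 4.12 (cv2) and the standard library are available. Lean on these libraries where they do the work, as an engineer would, in place of code of your own. Each camera call takes 0.05 s, during which the arm holds its last target. There are 200 camera calls.

## Working session

There is one attempt and no reset: what is moved stays moved. The work goes in short steps, Python scripts to look and compute and a shell command to move; the robot and the scene stay as the last step left them, time stands still between calls to the robot, and variables do not carry over. Pictures are saved under pics/ and viewed, at most 10 in all, crops included, and the job is handed in when it is done.

```bash
ls; mkdir -p pics; cat > h.py <<'E'
from plant import *
import numpy as np, cv2
def st():
    o=get_obs(); print('t',round(o['clock'],2),'tcp',np.round(o['tcp_pos'],4),'q',np.round(o['orientation'],3),'F',np.round(o['ft_force'],1),'w',round(o['grip_width'],4))
def pts(names,cams):
    for n in names:
        for c in cams:
            try: print(n,c,[(np.round(d['position'],4).tolist(),round(d['conf'],2)) for d in pinpoint(n,c)[:2]])
            except Exception as e: print(n,c,e)
E
python3 - <<'E'
from h import *
for c in('scene','top'):
    r=read_camera(c); cv2.imwrite(f'pics/{c}0.png',r['image'][:,:,::-1])
pts(['clamp','ratchet','paddle_top','paddle','nose','bush','dish','screwdriver','socket'],('scene','top'))
st()
E
```

```text
pics
clamp scene [([0.6564, 0.064, 0.0038], 0.59)]
clamp top [([0.6535, 0.0605, -0.0022], 0.67)]
ratchet scene [([0.566, 0.0686, 0.083], 0.93)]
ratchet top [([0.5662, 0.0697, 0.0834], 0.88)]
paddle_top scene [([0.5162, 0.1267, 0.07], 0.66)]
paddle_top top [([0.5221, 0.1251, 0.0737], 0.65), ([0.6553, 0.0619, -0.0001], 0.4)]
paddle scene [([0.5209, 0.131, 0.0692], 0.47)]
paddle top []
nose scene [([0.6961, 0.0297, 0.0682], 0.55)]
nose top [([0.6951, 0.0365, 0.0681], 0.48)]
bush scene it knows: clamp, dish, nose, paddle, paddle_top, ratchet, screwdriver, socket
bush top it knows: clamp, dish, nose, paddle, paddle_top, ratchet, screwdriver, socket
dish scene [([0.5789, 0.4381, -0.0004], 0.56)]
dish top [([0.579, 0.439, -0.0007], 0.81)]
screwdriver scene [([0.5188, -0.3778, -0.0001], 0.94)]
screwdriver top [([0.5181, -0.3824, -0.0033], 0.69)]
socket scene [([0.6649, -0.3783, 0.0026], 0.64)]
socket top [([0.6648, -0.3824, -0.004], 0.8)]
t 0.9 tcp [ 0.254  -0.6254  0.2387] q [ 0.     0.981  0.192 -0.   ] F [ 0.2 -0.4 -0.1] w 0.0885
```

View pics/scene0.png

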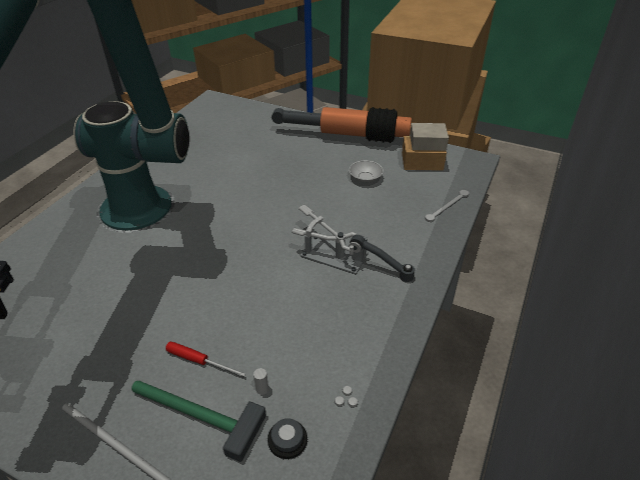

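View pics/top0.png

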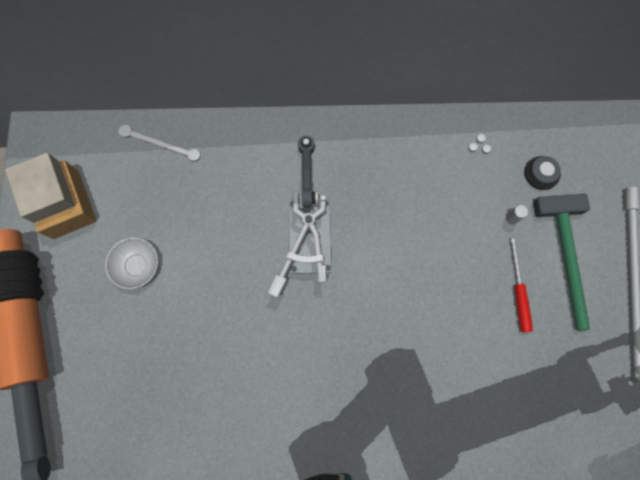

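The scene shows the clamp near (340,245), handle open towards the robot. In the top view the paddle is at (277,287), the fixed handle pad at (322,273), and the pivot at (308,218). The clamp's yaw is about 0, and the reported points match the given geometry. I'll move to the paddle's +y side with the fingers shut.

```bash
python3 -m inch '{"travel":[[0.35,0.98,0],[0.35,0.98,0],[0.35,0.98,0],[0.35,0.98,0],[0.35,0.98,0],[0.35,0.98,0],[0.35,0.98,0],[0.35,0.98,0],[0.35,0.98,0],[0.35,0.98,0]],"spin":[0.2,0.2,0.2,0.2,0.2,0.2,0.2,0.2,0.2,0.2]}' 0 20
python3 -m inch '{"travel":[[0.35,0.98,0],[0.35,0.98,0],[0.35,0.98,0],[0.35,0.98,0],[0.35,0.98,0],[0.35,0.98,0],[0.35,0.98,0],[0.35,0.98,0],[0.35,0.98,0],[0.35,0.98,0]],"spin":[0.2,0.2,0.2,0.2,0.2,0.2,0.2,0.2,0.2,0.2]}'
python3 - <<'E'
from h import *
r=read_camera('top'); i=r['image']
def px(X):
    c=r['R']@np.array(X)+r['t']; p=r['camera_matrix']@c; return np.round(p[:2]/p[2])
for X in([.655,.062,.07],[.519,.126,.0745],[.521,.129,.0745]): print(px(X))
cv2.imwrite('pics/t1.png',cv2.resize(i[170:320,230:390,::-1],None,fx=5,fy=4.0*1.25/1.0,interpolation=cv2.INTER_CUBIC)[:600])
st()
r=read_camera('scene');pts(['paddle_top','clamp'],('scene','top'))
E
```

```text
clock: 2.15
tcp_pos: [0.3943, -0.2322, 0.239]
orientation: [0.0, 0.933, 0.36, 0.0]
ft_force: [0.2, 0.4, -0.5]
grip_width: 0.0005
grip_force: 0.0
clock: 3.4
tcp_pos: [0.5344, 0.16, 0.2389]
orientation: [0.0, 0.856, 0.516, 0.0]
ft_force: [0.2, -0.6, -0.8]
grip_width: 0.0004
grip_force: 0.0
[309. 219.]
[278. 285.]
[276. 284.]
t 3.45 tcp [0.5358 0.1642 0.239 ] q [-0.001  0.856  0.517  0.002] F [ 1.8  3.3 -0.1] w 0.0005
paddle_top scene [([0.5158, 0.1274, 0.0716], 0.44)]
paddle_top top [([0.5224, 0.1295, 0.0758], 0.58), ([0.5679, 0.0671, 0.0889], 0.19)]
clamp scene [([0.656, 0.064, 0.0037], 0.94)]
clamp top [([0.6564, 0.0611, 0.0022], 0.56)]
```

```bash
python3 -m inch '{"travel":[[0,0,-0.92],[0,0,-0.92],[0,0,-0.92],[0,0,-0.92],[0,0,-0.92],[0,0,0]],"spin":[0,0,0,0,0,0]}'
cat >> h.py <<'E'
PIV=np.array([.656,.062])
def fin(th,off=.021,r=.150):
    a=np.deg2rad(154.2)+th; u=np.array([np.cos(a),np.sin(a)]); n=np.array([np.sin(a),-np.cos(a)])
    return PIV+r*u+off*n
E
python3 - <<'E'
from h import *
st(); p=get_obs()['tcp_pos'][:2]
for th in np.arange(-.02,.46,.04):
    q=fin(th); print(round(th,2),np.round(q,4),'units',np.round((q-p)/.04,3)); p=q
E
```

```text
clock: 4.45
tcp_pos: [0.5307, 0.1566, 0.0518]
orientation: [-0.001, 0.857, 0.515, -0.004]
ft_force: [-0.8, 0.1, -1.0]
grip_width: 0.0003
grip_force: 0.0
t 4.45 tcp [0.5307 0.1566 0.0518] q [-0.001  0.857  0.515 -0.004] F [-0.8  0.1 -1. ] w 0.0003
-0.02 [0.5318 0.1487] units [ 0.027 -0.198]
0.02 [0.5284 0.1437] units [-0.084 -0.126]
0.06 [0.5253 0.1385] units [-0.079 -0.129]
0.1 [0.5223 0.1332] units [-0.074 -0.132]
0.14 [0.5196 0.1278] units [-0.069 -0.135]
0.18 [0.5171 0.1223] units [-0.063 -0.138]
0.22 [0.5148 0.1167] units [-0.057 -0.14 ]
0.26 [0.5127 0.111 ] units [-0.052 -0.142]
0.3 [0.5108 0.1052] units [-0.046 -0.144]
0.34 [0.5092 0.0994] units [-0.04  -0.146]
0.38 [0.5078 0.0935] units [-0.034 -0.147]
0.42 [0.5067 0.0875] units [-0.029 -0.149]
```

```bash
python3 -m inch '{"travel":[[0.02,-0.1,0],[0.02,-0.1,0],[-0.04,-0.06,0],[-0.04,-0.06,0],[-0.04,-0.065,0],[-0.04,-0.065,0],[0,0,0]],"spin":[0,0,0.11,0.11,0.11,0.11,0]}'
python3 -m inch '{"travel":[[-0.037,-0.066,0],[-0.037,-0.066,0],[-0.034,-0.067,0],[-0.034,-0.067,0],[0,0,0]],"spin":[0.11,0.11,0.11,0.11,0]}'
```

```text
clock: 5.32
tcp_pos: [0.5308, 0.142, 0.0553]
orientation: [0.0, 0.836, 0.549, 0.002]
ft_force: [4.2, 5.6, -3.0]
grip_width: 0.0005
grip_force: 3.5
clock: 5.95
tcp_pos: [0.524, 0.1305, 0.0547]
orientation: [-0.0, 0.815, 0.58, 0.001]
ft_force: [4.6, 5.4, -3.0]
grip_width: 0.0006
grip_force: 3.1
```

```bash
python3 - <<'E'
from h import *
r=read_camera('top'); i=r['image']
cv2.imwrite('pics/t2.png',cv2.resize(i[190:310,230:390,::-1],None,fx=5,fy=5,interpolation=cv2.INTER_CUBIC))
st()
E
```

```text
t 6.0 tcp [0.5241 0.1305 0.0547] q [-0.     0.815  0.58   0.001] F [ 4.6  6.3 -2.7] w 0.0004
```

View pics/t2.png

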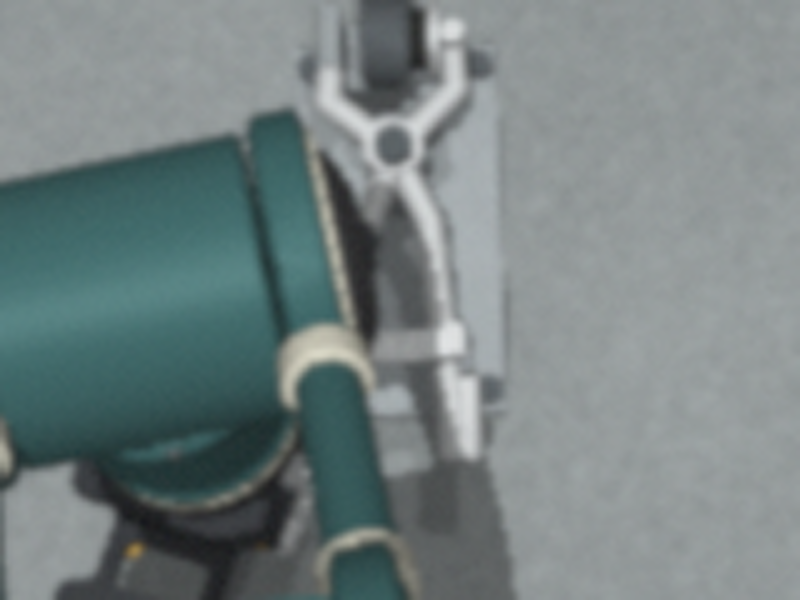

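The arm hides the handle, and the nose shows at (450,30) beside the flange. The force of about 7 N fits normal closing, so I'll carry on in small steps.

```bash
python3 -m inch '{"travel":[[-0.032,-0.069,0],[-0.032,-0.069,0],[0,0,0]],"spin":[0.11,0.11,0]}'
python3 -m inch '{"travel":[[-0.029,-0.07,0],[-0.029,-0.07,0],[0,0,0]],"spin":[0.11,0.11,0]}'
```

```text
clock: 6.38
tcp_pos: [0.5212, 0.1253, 0.0545]
orientation: [-0.0, 0.803, 0.596, 0.001]
ft_force: [3.4, 3.3, -3.3]
grip_width: 0.0005
grip_force: 2.2
clock: 6.75
tcp_pos: [0.5187, 0.1191, 0.0551]
orientation: [-0.0, 0.792, 0.611, 0.0]
ft_force: [1.3, 4.8, 1.4]
grip_width: 0.0004
grip_force: 2.3
```

```bash
python3 -m inch '{"travel":[[-0.026,-0.071,0],[-0.026,-0.071,0],[0,0,0]],"spin":[0.11,0.11,0]}'
python3 -m inch '{"travel":[[-0.025,-0.071,0],[0,0,0]],"spin":[0.11,0]}'
python3 -m inch '{"travel":[[-0.025,-0.071,0],[0,0,0]],"spin":[0.11,0]}'
```

```text
clock: 7.12
tcp_pos: [0.5167, 0.1143, 0.0547]
orientation: [-0.001, 0.78, 0.626, 0.001]
ft_force: [2.7, 7.4, -0.7]
grip_width: 0.0006
grip_force: 4.2
clock: 7.38
tcp_pos: [0.5153, 0.1106, 0.0543]
orientation: [-0.0, 0.774, 0.634, 0.0]
ft_force: [2.9, 5.1, -2.1]
grip_width: 0.0006
grip_force: 2.2
clock: 7.62
tcp_pos: [0.5145, 0.1078, 0.0549]
orientation: [-0.0, 0.768, 0.641, 0.0]
ft_force: [0.4, 4.7, 2.2]
grip_width: 0.0006
grip_force: 2.5
```

```bash
python3 -m inch '{"travel":[[-0.023,-0.072,0],[0,0,0]],"spin":[0.11,0]}'
python3 -m inch '{"travel":[[-0.022,-0.072,0],[0,0,0]],"spin":[0.11,0]}'
python3 -m inch '{"travel":[[-0.01,-0.036,0],[0,0,0]],"spin":[0.05,0]}'
```

```text
clock: 7.88
tcp_pos: [0.5139, 0.106, 0.0552]
orientation: [-0.001, 0.762, 0.648, 0.001]
ft_force: [0.5, 9.9, 1.5]
grip_width: 0.0005
grip_force: 4.7
clock: 8.12
tcp_pos: [0.5135, 0.1046, 0.0555]
orientation: [-0.001, 0.756, 0.655, 0.002]
ft_force: [0.8, 15.4, 1.9]
grip_width: 0.0007
grip_force: 7.7
clock: 8.38
tcp_pos: [0.5132, 0.104, 0.0555]
orientation: [-0.002, 0.753, 0.658, 0.003]
ft_force: [1.5, 18.2, 2.1]
grip_width: 0.0003
grip_force: 9.3
```

The force rose steeply from y≈0.107 to 18 N, so the bush is seated. I'll back off and wait over a second.

```bash
python3 -m inch '{"travel":[[0.02,0.1,0],[0.04,0.2,0],[0.08,0.4,0],[0.15,0.7,0],[0,0,0.8],[0,0,0.8],[0,0,0.8],[0,0,0],[0,0,0],[0,0,0]],"spin":[0,0,0,0,0,0,0,0,0,0]}'
python3 -m inch '{"travel":[[0,1,0.3],[0,1,0.3],[0,1,0.3],[0,1,0],[0,0,0],[0,0,0]],"spin":[0,0,0,0,0,0]}'
python3 - <<'E'
from h import *
r=read_camera('top'); i=r['image']
cv2.imwrite('pics/t3.png',cv2.resize(i[190:310,230:390,::-1],None,fx=5,fy=5,interpolation=cv2.INTER_CUBIC))
r=read_camera('scene')
st();pts(['paddle_top','nose'],('scene','top'))
E
```

```text
clock: 9.62
tcp_pos: [0.5226, 0.1559, 0.1487]
orientation: [-0.001, 0.752, 0.659, -0.002]
ft_force: [0.1, -0.6, 0.3]
grip_width: 0.0003
grip_force: 0.0
clock: 10.38
tcp_pos: [0.5232, 0.3155, 0.1852]
orientation: [-0.0, 0.752, 0.659, -0.001]
ft_force: [-0.1, -0.3, 0.2]
grip_width: 0.0005
grip_force: 0.0
t 10.47 tcp [0.5235 0.315  0.1857] q [-0.     0.753  0.658 -0.001] F [-0.2 -0.4  0.4] w 0.0004
paddle_top scene [([0.505, 0.0855, 0.071], 0.49)]
paddle_top top [([0.5083, 0.0824, 0.0738], 0.7)]
nose scene [([0.5834, 0.438, 0.0029], 0.55), ([0.6664, -0.3824, 0.0026], 0.53)]
nose top [([0.7048, 0.0485, 0.0686], 0.47)]
```

View pics/t3.png

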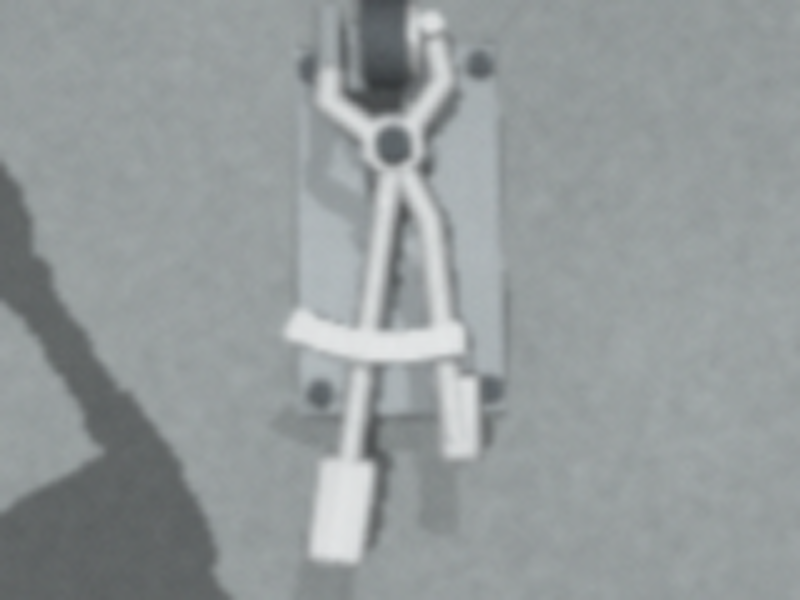

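The handle is held at a tooth: paddle at (343,510) and pivot at (393,145) in the crop, giving a jaw angle of about 0.31, which is the third tooth. The nose is pressed on the flange. Next I'll go above the paddle.

```bash
python3 -m inch '{"travel":[[-0.08,-0.96,0],[-0.08,-0.96,0],[-0.08,-0.96,0],[-0.08,-0.96,0],[-0.08,-0.96,0],[0,-0.97,0],[0,0,-0.9],[0,0,-0.9],[0,0,-0.6],[0,0,0]],"spin":[0,0,0,0,0,0,0,0,0,0]}'
python3 -m inch '{"travel":[[0,0,-0.1],[0,0,0]],"spin":[0,0]}'
```

```text
clock: 11.92
tcp_pos: [0.5059, 0.0848, 0.0888]
orientation: [-0.001, 0.753, 0.658, -0.002]
ft_force: [-0.1, 0.5, -0.3]
grip_width: 0.0004
grip_force: 0.0
clock: 12.18
tcp_pos: [0.5089, 0.0856, 0.0878]
orientation: [0.001, 0.752, 0.659, 0.001]
ft_force: [0.1, 0.1, -0.5]
grip_width: 0.0004
grip_force: 0.0
```

```bash
python3 -m inch '{"travel":[[0,0,-0.15],[0,0,-0.1],[0,0,0]],"spin":[0,0,0]}'
python3 -m inch '{"travel":[[0,0,-0.08],[0,0,0]],"spin":[0,0]}'
```

```text
clock: 12.55
tcp_pos: [0.5076, 0.0855, 0.0763]
orientation: [-0.0, 0.752, 0.659, -0.0]
ft_force: [0.3, 0.6, 0.2]
grip_width: 0.0004
grip_force: 0.0
clock: 12.8
tcp_pos: [0.5082, 0.0857, 0.0737]
orientation: [0.0, 0.752, 0.659, 0.0]
ft_force: [-0.4, 0.7, 2.1]
grip_width: 0.0001
grip_force: 1.1
```

```bash
python3 -m inch '{"travel":[[0,0,-0.1],[0,0,-0.1],[0,0,0]],"spin":[0,0,0]}'
```

```text
clock: 13.18
tcp_pos: [0.5085, 0.0862, 0.0662]
orientation: [-0.0, 0.752, 0.659, 0.001]
ft_force: [-2.4, 2.8, 8.6]
grip_width: 0.0005
grip_force: 4.2
```

```bash
python3 -m inch '{"travel":[[0.01,0.074,0],[0.012,0.074,0],[0.028,0.147,0],[0.034,0.146,0],[0,0,0]],"spin":[-0.11,-0.11,-0.23,-0.23,0]}'
python3 - <<'E'
from h import *
r=read_camera('scene');cv2.imwrite('pics/s4.png',cv2.resize(r['image'][190:290,270:400,::-1],None,fx=6,fy=6,interpolation=cv2.INTER_CUBIC)); st()
E
```

```text
clock: 13.8
tcp_pos: [0.5124, 0.1042, 0.0667]
orientation: [0.0, 0.79, 0.613, 0.001]
ft_force: [-2.3, 2.7, 8.8]
grip_width: 0.0006
grip_force: 4.1
t 13.85 tcp [0.5124 0.1041 0.0667] q [0.    0.79  0.613 0.001] F [-2.9  2.9  8. ] w 0.0005
```

View pics/s4.png

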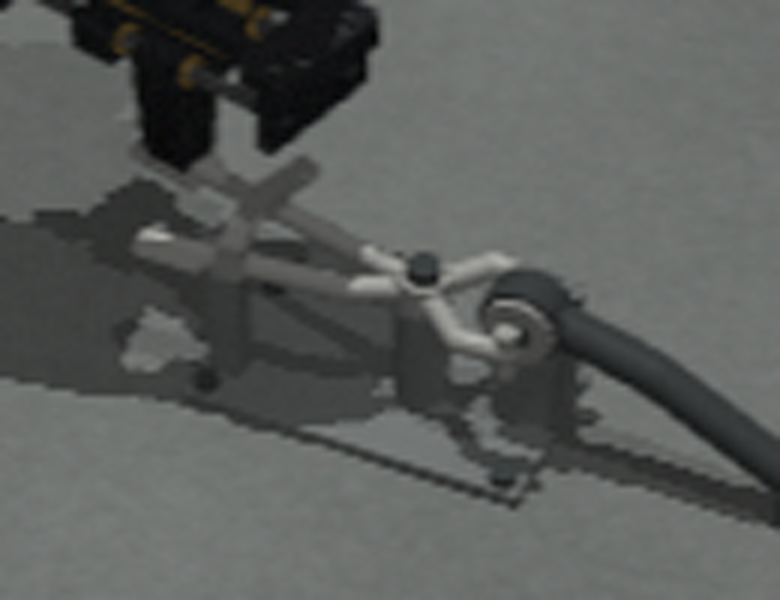

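The fingertips are on the paddle at about (185,165), the handle is following, and the flange looks flush on the eye at (520,325). I'll carry on outwards.

```bash
python3 -m inch '{"travel":[[0.038,0.145,0],[0.044,0.143,0],[0.049,0.141,0],[0.055,0.139,0],[0.062,0.138,0],[0.033,0.068,0],[0,0,0]],"spin":[-0.23,-0.23,-0.23,-0.23,-0.23,-0.1,0]}'
python3 - <<'E'
from h import *
r=read_camera('scene');cv2.imwrite('pics/s5.png',cv2.resize(r['image'][190:290,270:400,::-1],None,fx=6,fy=6,interpolation=cv2.INTER_CUBIC)); st()
E
```

```text
clock: 14.72
tcp_pos: [0.5232, 0.1329, 0.0663]
orientation: [0.001, 0.852, 0.524, -0.0]
ft_force: [-2.3, -5.9, 8.5]
grip_width: 0.0009
grip_force: 4.2
t 14.78 tcp [0.5232 0.1328 0.0663] q [ 0.001  0.852  0.524 -0.   ] F [-1.6 -4.3  8.6] w 0.0006
```

View pics/s5.png

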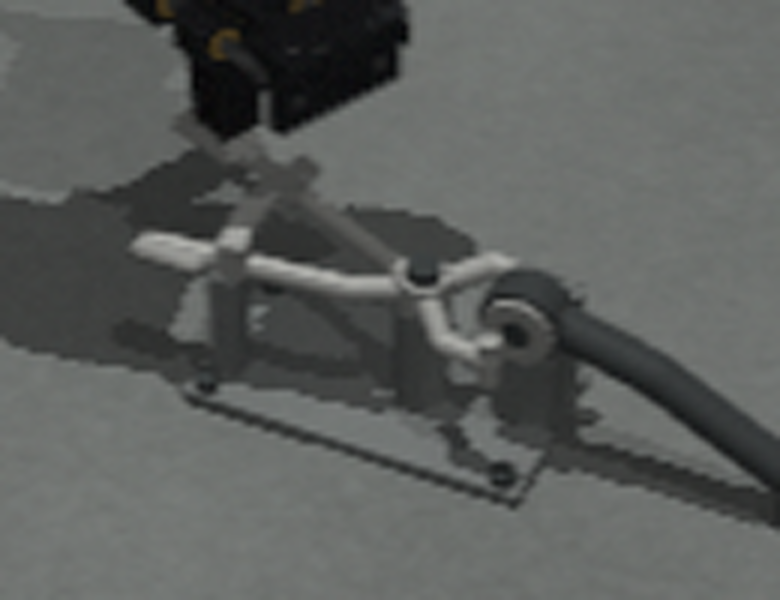

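The sideways force has reversed, so the handle is at its open stop. The nose is at (488,345), clear of the flush flange. Lifting off.

```bash
python3 -m inch '{"travel":[[0,0,0.15],[0,0,0.3],[0,0,0.8],[0,0,0.8],[0,0.5,0.6],[0,1,0],[0,1,0],[0,1,0],[0,1,0],[0,0,0]],"spin":[0,0,0,0,0,0,0,0,0,0]}'
python3 - <<'E'
from h import *
r=read_camera('top'); i=r['image']
cv2.imwrite('pics/t6.png',cv2.resize(i[190:310,230:390,::-1],None,fx=5,fy=5,interpolation=cv2.INTER_CUBIC))
read_camera('scene');st();pts(['paddle_top','dish','socket','screwdriver'],('scene','top'))
E
```

```text
clock: 16.02
tcp_pos: [0.5221, 0.3166, 0.1713]
orientation: [-0.0, 0.851, 0.525, 0.0]
ft_force: [-0.7, -0.4, 0.0]
grip_width: 0.0003
grip_force: 0.0
t 16.12 tcp [0.5221 0.3141 0.1711] q [ 0.     0.852  0.524 -0.001] F [-0.8 -0.6 -0. ] w 0.0005
paddle_top scene [([0.5827, 0.4392, -0.0015], 0.49), ([0.5165, 0.1311, 0.0704], 0.48)]
paddle_top top [([0.5202, 0.1299, 0.0745], 0.63)]
dish scene [([0.5847, 0.4411, 0.0005], 0.8)]
dish top []
socket scene [([0.5202, 0.1286, 0.074], 0.68), ([0.6631, -0.3821, 0.0031], 0.64)]
socket top [([0.6651, -0.3863, -0.006], 0.8)]
screwdriver scene [([0.5186, -0.3808, -0.0029], 0.86)]
screwdriver top [([0.5198, -0.3831, -0.0015], 0.58)]
```

View pics/t6.png

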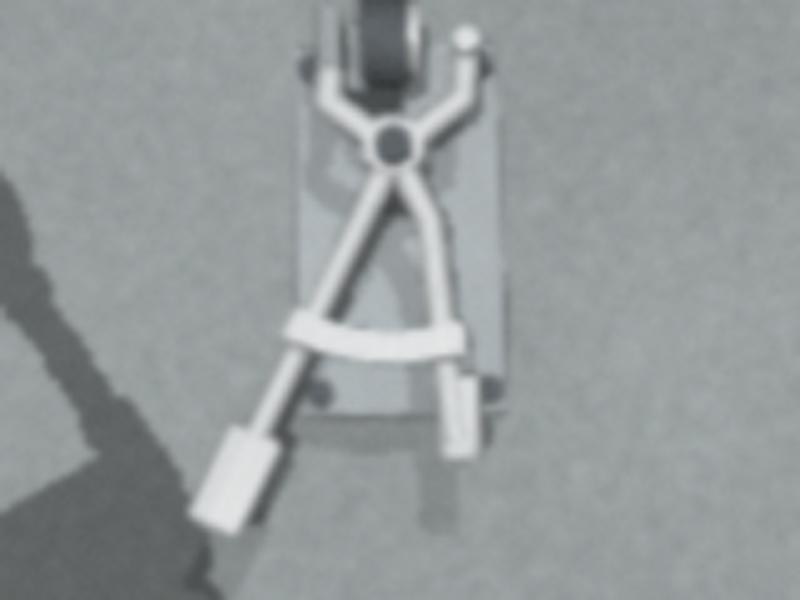

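The handle is fully open, with the paddle at (235,480). The flange is flush on the eye at (415,40), the nose is clear at (467,38), and the dish, socket and screwdriver haven't moved.

```bash
python3 -c "
from plant import *
print(close_job())"
```

```text
the job is handed in; nothing more can be done
None
```

The job is handed in at about 16 s of robot time: the bush was pressed home at about 18 N, the ratchet held the handle alone for over a second, and it was then freed and swung fully open; the final pictures show the flange flush and the surrounding things unmoved, but no verdict came back.

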